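# Park the slicer's hand guard past its spring stop

## Task

The slicing is done: park the hand guard of the vegetable slicer for storage. With the fingertips, hold the slicer's spring stop down by its thumb plate while you gently push the guard by its ear past the stop, then push the guard fully home in its dock so that the stop springs up again behind it. Only press and push: grasp or force nothing, and leave the oil bottle, jar, lemon and peeler where they are.

Things in the scene. Friction and masses are not known exactly. Their poses are not given: they have to be found in the camera images.
- slicer: Fixed vegetable slicer (mandoline), 385 x 126 mm, white frame with two rails on a clear tray, loop handle at its -y end. Origin: centre of its underside; its y axis is the way the guard slides (from the loop handle to the dock end wall), z up. Rail tops 92 mm above the origin. The near rail (-x side, towards the robot; outer side at x = -63 mm) carries the spring stop.
- guard (a joint): Slide of the grey hand guard on the rails, m, growing towards slicer +y: 0 = back, 0.060 = its front foot meets the raised stop tooth and cannot go on, 0.112 = home at the end of the dock (the stop springs up behind the foot only from 0.108 on). About 2 N of friction, stays where left, cannot leave the rails. Brim 128 x 165 mm; knob on its middle, up to 48 mm above the rails.
- stop (a joint): Travel of the grey spring stop, m: 0 = up (tooth 7 mm above the near rail, in the way of the guard's front foot), 0.010 = pressed to the bottom. Goes straight down, 3 N to start, 6 N at the bottom, springs back when let go. Below 0.007 deep it blocks the guard, deeper it lets it pass; once the foot is over the tooth it is kept down until the foot has passed.
- guard_ear (a point): Centre of the rear face (to be pushed, facing slicer -y) of the guard's ear, an upright tab beside the brim on the near side. Face 36 mm wide (slicer x -62 to -98 mm), 24 mm high; ear 14 mm thick. Its lower edge is 4 mm above the thumb plate's top when that is up, so it passes over the plate. Moves with the guard; at slicer y = 69 mm when the guard meets the stop.
- stop_plate (a point): Centre of the top of the stop's thumb plate, a grey ribbed plate outside the near rail: 32 mm wide (slicer x -65 to -97 mm), 60 mm long along slicer y (19 to 79 mm), 4 mm below the rail tops when up. Moves with the stop. Beyond it, along slicer +y, a finger finds free space at its height to go on pushing the ear; a white housing lies 22 mm below its top.
- olive_oil: Bystander: square glass bottle of oil, 62 x 62 x 264 mm, loose on the hob cover behind the slicer; origin at the centre of its underside.
- mustard_jar: Bystander: round jar with a metal lid, 64 mm across, 109 mm high, loose, behind the slicer; origin at the centre of its underside.
- lemon: Bystander: lemon, 77 x 55 x 54 mm, loose, behind the slicer; origin at the centre of its underside.
- peeler: Bystander: black peeler, 170 x 25 x 18 mm, lying loose on the hob cover in front of the slicer, roughly along it (its own x axis is its length); origin at the centre of its underside.

How it is judged:
By the outcome, as a careful person would: the job done as asked, in the order asked, and still so for the second after the job is handed in, with the robot touching nothing.
It also fails if it takes over 35 s, if anything falls off the work surface, if the arm or the gripper's body presses on something with over 40 N, if the wrist force passes 120 N, or if a joint passes its speed limit or range.

## Robot

A 6-joint arm with a two-finger parallel gripper is mounted at the origin on a cart in front of the work surface, level with it; the furniture and walls round the work are solid. World frame = base frame: x ahead of the robot, y to its left, z up, the work surface at z = 0. Lengths are in mm, angles in degrees, forces in N, time in s.
With the tool pointing down it reaches from about 325 to 875 mm from the base axis. Payload 4.4 kg.
Tool frame: the origin (TCP) lies between the finger pads; the fingertips stand 22 mm ahead of it and the grasp point (between the pads) lies 3 mm ahead of it (robot.tip_extent is the distance from the TCP to the fingertips, in mm); z points along the fingers, y is the line along which they close (so a half turn about z gives the same grasp; the last joint's range is limited). The gripper opens to 85 mm and grips with 20 to 120 N. Pads are 22 mm wide; open, the fingers measure 114 mm over their backs; the gripper's body (76 mm by 85 mm) begins 54 mm behind the grasp point. The pads swing forward as they close: fully open they stand 13 mm farther back than shut.
Start: joints at [-79.612, 11.837, 88.321, -0, 79.842, -8.623], TCP at [187.291, -543.645, 253.282] pointing down, gripper open.
Joint ranges: [-156.59, 156.59], [-49.26, 127.26], [12.9, 141.05], [-63.56, 243.56], [4.71, 150.69], [-161.64, 161.64]. Speed limits (degrees/s): [159.86, 159.86, 180, 180, 180, 180].

## Interface

Orientations are given as [roll, pitch, yaw] about the fixed x, y, z axes, in that order (R = Rz(yaw) Ry(pitch) Rx(roll)).
In Python, from workcell import robot, grab_frame gives the robot as it stands.
- The arm moves only by the shell command python3 -m handwheel 'ROWS'. ROWS is JSON, one flat list of numbers, 5 for each row, row after row: the opening, from 0 (shut) to 1 (fully open), then the shift along the tool's x, y, z in mm, then the turn about the tool's z in degrees. A call has 1 to 5 rows; each row is the pose to reach, as a shift and turn from the pose commanded when the call began, along the tool's axes at that moment; what a row does not reach only later rows make up. A row lasts 1/10 s, in which the tool goes at most 50 mm and 8.59 degrees, less where a joint would pass 70% of its speed; a pose out of reach is approached as far as the arm can. A call with a gripper value outside its range is refused whole. The fingers move at their own pace and stop on an object; the grip force is fixed at half the most. Time passes only in rows, so rows that repeat a pose let the fingers close. It gives the time, the measured TCP pose, the force, the opening and the grip force at its end, in the units of the state.
- robot.state(): the state, without advancing time (a new reading comes with each control period).
- grab_frame(name): name is "side" or "top"; returns a dict with "image" (420x560x3 uint8, red, green, blue), "depth" (420x560 float32, mm along the optical axis (not along the pixel's ray), 0 where there is no reading), "intrinsics" (3x3 intrinsics, pixels), "eye" and "attitude" of the camera in the world. Camera axes: x right, y up, looking along -z (the intrinsics and any distortion apply to the point x, -y, -z); pixel columns grow to the right and rows downward; lengths in mm; the calibration is good to about 2 mm. A picture is of the moment at which its call begins.
- robot.hand_in(): hands the job in; it is judged then, once.
The state is a dict: "time_s": time; "joint_positions": joint angles; "qd": joint speeds; "joint_efforts": joint torques, N m; "tcp_pos": TCP position; "ee_rot": TCP orientation; "ft_force": force on the tool from outside, world axes, zero at the start; "torque": the same for the moment, N m; "grip_width": opening from 0.0 (shut) to 1.0 (fully open); "gripper_force": force on a finger pad.
Only numpy, scipy, OpenCV 4.12 (cv2) and the standard library are available. Lean on these libraries where they do the work, as an engineer would, in place of code of your own. Each camera call takes 0.05 s, during which the arm holds its last target. There are 200 camera calls.

## Working session

There is one attempt and no reset: what is moved stays moved. The work goes in short steps, Python scripts to look and compute and a shell command to move; the robot and the scene stay as the last step left them, time stands still between calls to the robot, and variables do not carry over. Pictures are saved under pics/ and viewed, at most 10 in all, crops included, and the job is handed in when it is done.

```bash
mkdir -p pics; cat > h.py <<'E'
import numpy as np, cv2
from workcell import robot, grab_frame
def pts(f):
    K=np.array(f["intrinsics"]);d=f["depth"];v,u=np.mgrid[:d.shape[0],:d.shape[1]]
    c=np.stack([(u-K[0,2])/K[0,0]*d,-(v-K[1,2])/K[1,1]*d,-d],-1)
    return c
def rot(f):
    a=np.array(f["attitude"],float)
    if a.shape==(3,3): return a
    from scipy.spatial.transform import Rotation as R
    return R.from_euler('xyz',a,degrees=True).as_matrix() if a.size==3 else R.from_quat(a).as_matrix()
def world(f): return pts(f)@rot(f).T+np.array(f["eye"])
E
python3 - <<'E'
from h import *
for n in("top","side"):
    f=grab_frame(n); cv2.imwrite(f"pics/{n}0.png",f["image"][...,::-1]); np.save(n+"W.npy",world(f)); np.save(n+"I.npy",f["image"])
    print(n,f["eye"],f["attitude"],f["intrinsics"],{k:v for k,v in f.items() if k not in("image","depth")}.keys())
s=robot.state();print(s["tcp_pos"],s["ee_rot"],s["time_s"])
E
```

```text
top [ 481.95593422  100.75369685 1058.00904762] [  7.03427347   0.36644033 -91.33523404] [[423.42295308   0.         279.73708764]
 [  0.         423.42295308 203.0993182 ]
 [  0.           0.           1.        ]] dict_keys(['intrinsics', 'eye', 'attitude'])
side [ 557.79281774 -399.12922745 1163.33554317] [27.39395735  0.63448521 -4.71758446] [[541.14212888   0.         280.88076278]
 [  0.         541.14212888 208.00223972]
 [  0.           0.           1.        ]] dict_keys(['intrinsics', 'eye', 'attitude'])
[ 187.1665508  -542.98986429  252.20648748] [-1.79878973e+02 -1.82129488e-02  1.90084620e+01] 0.1
```

View pics/top0.png

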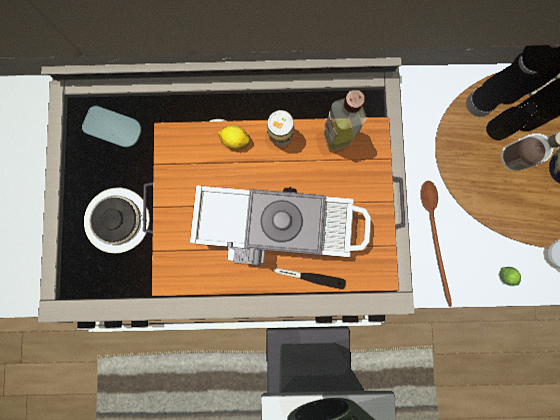

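View pics/side0.png

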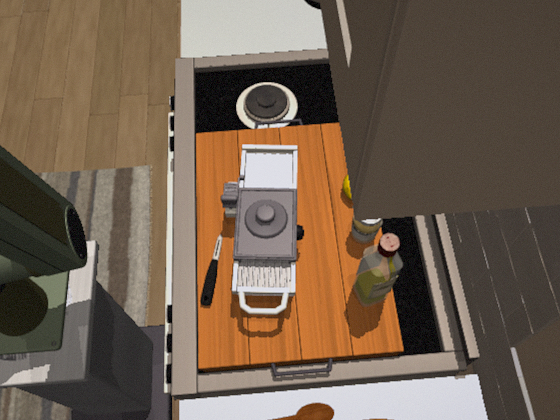

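The top view shows the dock end of the slicer at the left (world +y), the guard at about (288,220), the stop and ear near (245,255), and the peeler at (310,278). I'll zoom in and take the depth there.

```bash
python3 - <<'E'
from h import *
I=np.load("topI.npy");S=np.load("sideI.npy")
a=cv2.resize(I[175:290,180:380],(800,460),interpolation=cv2.INTER_CUBIC)
cv2.imwrite("pics/topc.png",a[...,::-1])
b=cv2.resize(S[135:320,195:315],(389*1,600),interpolation=cv2.INTER_CUBIC)
cv2.imwrite("pics/sidec.png",b[...,::-1])
W=np.load("topW.npy")
print("rows v, cols u: z")
for v in range(236,272,2): print(v,[int(W[v,u,2]) for u in range(220,276,2)])
# slicer frame by rail-top height outline (white)
hsv=cv2.cvtColor(I,cv2.COLOR_RGB2HSV)
m=((hsv[...,1]<60)&(W[...,2]>78)&(W[...,2]<100)&(W[...,0]>250)&(W[...,0]<650)&(abs(W[...,1]-100)<300))
P=W[m];print(P.min(0),P.max(0),np.median(P[:,2]))
mm=(hsv[...,1]<50)&(hsv[...,2]>150)&(W[...,2]>85)&(W[...,2]<110)&(W[...,0]>330)&(W[...,0]<600)&(abs(W[...,1]-100)<300)
print("white",cv2.minAreaRect(W[mm][:,:2].astype(np.float32)))
for uv in [(200,190),(195,240),(350,252),(355,200),(220,190),(225,245),(288,220),(255,235),(320,240)]: print(uv,W[uv[1],uv[0]].round(1))
E
```

```text
rows v, cols u: z
236 [136, 131, 133, 131, 134, 131, 131, 131, 133, 133, 130, 130, 131, 164, 161, 158, 156, 157, 158, 155, 156, 158, 157, 161, 164, 163, 166, 168]
238 [133, 132, 132, 134, 131, 132, 134, 131, 131, 132, 134, 131, 131, 159, 156, 155, 158, 158, 158, 157, 156, 157, 157, 156, 156, 163, 164, 167]
240 [132, 130, 130, 131, 135, 132, 130, 133, 130, 133, 135, 133, 132, 160, 161, 156, 155, 158, 156, 156, 156, 158, 157, 159, 156, 158, 158, 164]
242 [143, 143, 140, 139, 148, 149, 130, 1058, 133, 130, 133, 136, 154, 160, 156, 155, 156, 154, 156, 158, 160, 159, 158, 156, 158, 157, 157, 159]
244 [140, 142, 140, 142, 149, 148, 132, 141, 141, 142, 145, 142, 158, 161, 157, 155, 154, 156, 156, 155, 155, 155, 155, 158, 155, 158, 157, 156]
246 [49, 47, 137, 138, 147, 148, 130, 141, 145, 139, 140, 141, 156, 161, 158, 160, 161, 163, 162, 161, 158, 161, 159, 156, 158, 155, 155, 157]
248 [50, 52, 48, 51, 136, 137, 135, 139, 138, 141, 136, 136, 129, 158, 158, 156, 155, 159, 155, 157, 162, 161, 159, 158, 159, 158, 159, 159]
250 [47, 53, 49, 53, 109, 116, 117, 132, 138, 137, 134, 138, 139, 136, 1
[... 877 characters left out ...]

264 [50, 46, 49, 50, 46, 48, 45, 48, 48, 48, 49, 48, 49, 47, 134, 137, 136, 163, 164, 160, 138, 49, 48, 51, 49, 49, 48, 51]
266 [48, 50, 52, 47, 48, 49, 48, 47, 50, 45, 51, 50, 50, 50, 46, 48, 49, 50, 50, 49, 52, 47, 48, 1058, 46, 51, 46, 48]
268 [51, 48, 50, 48, 49, 48, 48, 50, 44, 46, 51, 49, 48, 49, 49, 51, 49, 49, 52, 47, 47, 48, 53, 48, 49, 48, 49, 51]
270 [47, 48, 50, 51, 48, 45, 50, 49, 47, 46, 49, 50, 50, 47, 45, 51, 48, 47, 49, 47, 51, 48, 50, 48, 48, 50, 48, 51]Traceback (most recent call last):
  File "<stdin>", line 13, in <module>
    return umr_minimum(a, axis, None, out, keepdims, initial, where)
ValueError: zero-size array to reduction operation minimum which has no identity
```

View pics/topc.png

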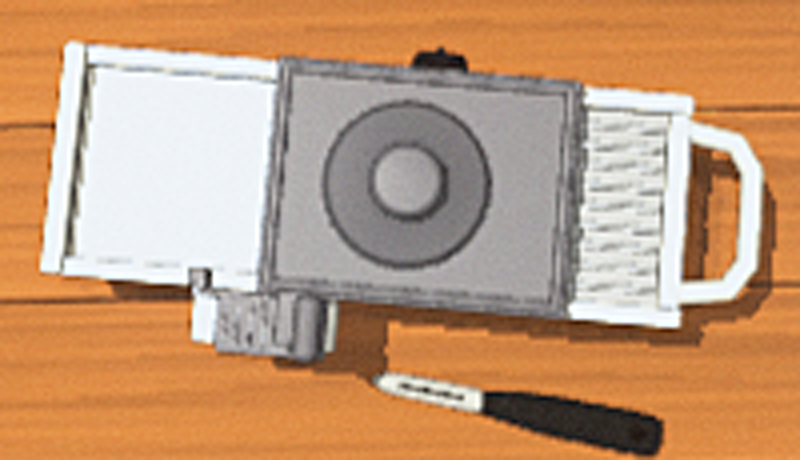

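View pics/sidec.png

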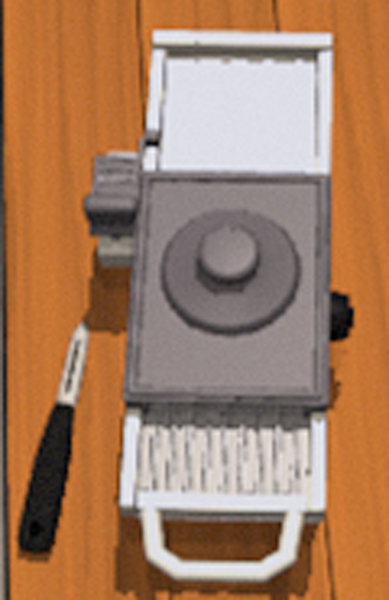

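The plate top is at z≈137, the rails at about 141 and the ear top at about 165. The board is at about 48, so these match the given sizes. Next I'll fit the slicer frame.

```bash
python3 - <<'E'
from h import *
f=dict(top=0)
def ray(f,u,v,z):
    K=np.array(f["intrinsics"]);d=rot(f)@np.array([(u-K[0,2])/K[0,0],-(v-K[1,2])/K[1,1],-1]);e=np.array(f["eye"]);return e+d*(z-e[2])/d[2]
ft=grab_frame("top");fs=grab_frame("side")
T=lambda x,y,z:ray(ft,180+(x+.5)/4-.5,175+(y+.5)/4-.5,z)[:2]
s=389/120;s2=600/185
S=lambda x,y,z:ray(fs,195+(x+.5)/s-.5,135+(y+.5)/s2-.5,z)[:2]
zr=140
P={n:T(*p,zr) for n,p in dict(dn=(42,272),df=(68,43),hn=(680,327),hf=(692,96)).items()}
for k,p in P.items(): print(k,p.round(1))
print("side",S(147,165,zr).round(1),S(120,506,zr).round(1),S(331,36,zr).round(1),S(153,36,zr).round(1))
g=[T(*p,160) for p in((283,57),(583,84),(562,317),(262,290))];print("guard",np.round(g,1),np.mean(g,0).round(1))
e=[T(*p,165) for p in((297,292),(325,294),(322,362),(290,360))];print("ear top4",np.round(e,1))
pl=[T(*p,137) for p in((212,292),(213,353))];print("plate front",np.round(pl,1))
es=[S(*p,165) for p in((84,193),(84,208),(137,193),(137,206))];print("ear side", np.round(es,1))
for p in((320,360),(322,294)): print('bot',T(*p,141).round(1))
W=world(ft);hsv=cv2.cvtColor(ft["image"],cv2.COLOR_RGB2HSV)
roi=(W[...,0]>300)&(W[...,0]<620)&(abs(W[...,1]-80)<260)
print("board z",np.median(W[260:280,200:230,2]))
m=(roi&(hsv[...,1]<60)&(hsv[...,2]>160)&(W[...,2]>120)&(W[...,2]<155)).astype(np.uint8)
c=max(cv2.findContours(m,0,2)[0],key=cv2.contourArea)
print("rail z",np.median(W[m>0][:,2]),"white n",m.sum())
E
```

```text
dn [513.9 299.7]
df [639.  285.8]
hn [476.4 -43.5]
hf [601.4 -55.5]
side [505.9 193.2] [478.1 -44.4] [639.  285.4] [515.  296.5]
guard [[625.1 166.2]
 [606.6   5.9]
 [483.2  21.4]
 [501.  179.1]] [554.   93.2]
ear top4 [[499.4 160.4]
 [498.  145.7]
 [462.8 147.9]
 [464.2 164.6]]
plate front [[501.1 208.2]
 [468.3 208. ]]
ear side [[465.3 161.4]
 [465.  150.3]
 [499.7 158.3]
 [499.3 148.7]]
bot [463.4 150.2]
bot [498.5 148.5]
board z 49.52757122258083
rail z 133.335279209355 white n 4751
```

```bash
python3 -m handwheel '[0,32,-35,0,0, 0,64,-70,0,0, 0,97,-104,0,0, 0,129,-139,0,0, 0,161,-173,0,0]' && python3 -m handwheel '[0,32,-35,0,0, 0,64,-70,0,0, 0,97,-104,0,0, 0,129,-139,0,0, 0,161,-173,0,0]' && python3 -m handwheel '[0,32,-35,0,5, 0,64,-70,0,10, 0,97,-104,0,15, 0,129,-139,0,20, 0,161,-173,0,25.3]'
```

```text
time_s: 0.7
tcp_pos: [283.5, -325.7, 253.1]
ee_rot: [-180.0, -0.0, 19.0]
ft_force: [0.1, -0.6, 1.5]
grip_width: 0.149
gripper_force: 0.0
time_s: 1.2
tcp_pos: [379.3, -109.7, 253.4]
ee_rot: [180.0, -0.0, 19.0]
ft_force: [1.7, -0.5, 0.4]
grip_width: 0.0
gripper_force: 0.0
time_s: 1.7
tcp_pos: [475.2, 106.5, 253.3]
ee_rot: [180.0, -0.0, -6.5]
ft_force: [0.2, -0.7, 0.1]
grip_width: -0.0
gripper_force: 0.0
```

```bash
python3 -m handwheel '[0,0,0,40,0, 0,0,0,75,0, 0,0,0,82,0, 0,0,0,82,0]'; python3 - <<'E'
from h import *
print(robot.tip_extent)
a=grab_frame("top")["image"][175:290,180:380];b=grab_frame("side")["image"][120:320,170:345]
a=cv2.resize(a,(800,460));b=cv2.resize(b,(525,600))
cv2.imwrite("pics/t1.png",cv2.resize(a,(400,230))[...,::-1])
o=np.zeros((600,800,3),np.uint8);o[:,:525]=b;o[:160,525:]=cv2.resize(a,(275,160));cv2.imwrite("pics/c1.png",o[...,::-1])
E
```

```text
time_s: 2.1
tcp_pos: [473.6, 104.3, 170.0]
ee_rot: [180.0, 0.2, -6.3]
ft_force: [0.8, 1.7, 0.6]
grip_width: 0.002
gripper_force: 0.0
22.0
```

View pics/c1.png

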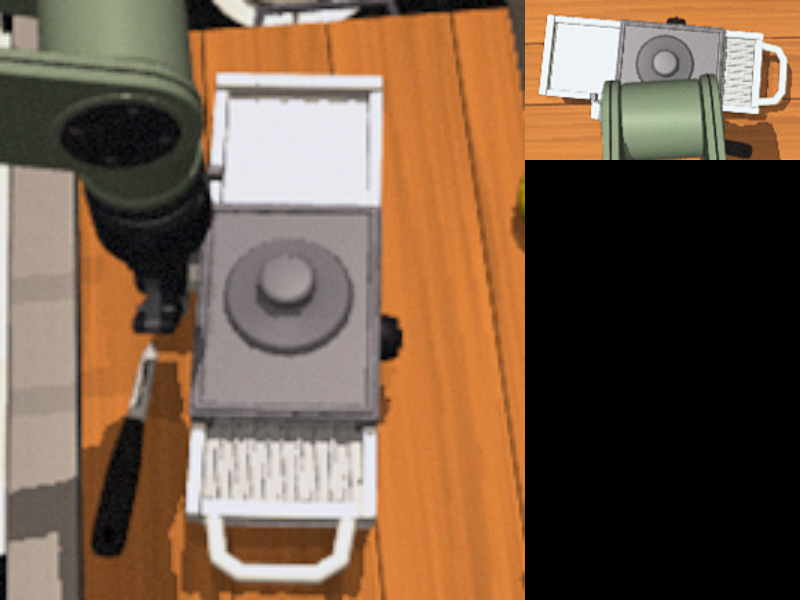

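The side view shows the shut fingertips at about (160,310), beside the brim and behind the ear. The first push takes the guard up to just short of the stop.

```bash
python3 -m handwheel '[0,0,-8,0,0, 0,0,-16,0,0, 0,0,-24,0,0, 0,0,-30,0,0]';python3 -m handwheel '[0,0,-5,0,0, 0,0,-10,0,0, 0,0,-15,0,0]';python3 -m handwheel '[0,0,-4,0,0, 0,0,-8,0,0, 0,0,-12,0,0, 0,0,-12,0,0]'
cat > g.py <<'E'
from h import *
import sys
f=grab_frame("top");W=world(f);I=f["image"].astype(int)
# knob/brim: points at brim height and far half, rear/front extents along slicer Y
o=np.array([557.8,122]);X=np.array([.994,-.109]);Y=np.array([.109,.994])
for n in("side","top"):
    f=grab_frame(n);W=world(f);p=W[...,:2]-o;x=p@X;y=p@Y;z=W[...,2]
    m=(x>-20)&(x<60)&(abs(y)<170)
    k=m&(z>178)&(z<195)&(x<25)
    b=m&(z>152)&(z<163)&(x>30)
    print(n,"knob y",np.round(np.percentile(y[k],[5,50,95]),1) if k.any() else None,k.sum(),"brim y",np.round(np.percentile(y[b],[2,50,98]),1) if b.any() else None,b.sum())
s=robot.state();q=np.array(s["tcp_pos"]);print("tcp slicer",((q[:2]-o)@X).round(1),((q[:2]-o)@Y).round(1),"tip z",(q[2]-22).round(1),np.round(s["ft_force"],1),s["time_s"])
E
python3 g.py
```

```text
time_s: 2.6
tcp_pos: [478.6, 135.1, 172.0]
ee_rot: [-180.0, -0.1, -6.3]
ft_force: [-0.2, -4.4, 0.8]
grip_width: 0.0
gripper_force: 2.3
time_s: 2.9
tcp_pos: [480.1, 149.3, 171.5]
ee_rot: [180.0, -0.0, -6.3]
ft_force: [-0.6, -2.0, 2.0]
grip_width: -0.0
gripper_force: 1.2
time_s: 3.3
tcp_pos: [481.1, 161.7, 171.1]
ee_rot: [-179.9, 0.0, -6.3]
ft_force: [-0.8, 0.1, 0.1]
grip_width: 0.001
gripper_force: 0.0
side knob y [-13.    2.   17.8] 253 brim y [-83.3 -13.7  72.8] 901
top knob y [-9.6  7.7 23.5] 205 brim y [-79.8  -5.5  78.7] 922
tcp slicer -81.0 30.7 tip z 148.8 [-0.6 -0.4 -0.5] 3.45
```

```bash
python3 - <<'E'
import numpy as np
o=np.array([557.8,122]);X=np.array([.994,-.109]);Y=np.array([.109,.994])
for n in("side","top"):
    W=np.load(n+"W.npy");p=W[...,:2]-o;x=p@X;y=p@Y;z=W[...,2]
    m=(x>-20)&(x<60)&(abs(y)<170)
    k=m&(z>178)&(z<195)&(x<25);b=m&(z>152)&(z<163)&(x>30)
    print(n,np.round(np.percentile(y[k],[5,50,95]),1),np.round(np.percentile(y[b],[2,50,98]),1),b.sum())
E
```

```text
side [-40.  -24.9  -8.8] [-110.6  -43.1   46.1] 937
top [-35.7 -20.   -4.6] [-106.9  -33.2   51.7] 936
```

```bash
python3 -m handwheel '[0,0,-4,0,0, 0,0,-8,0,0, 0,0,-11,0,0, 0,0,-11,0,0, 0,0,-7,0,0]';python3 -m handwheel '[0,0,0,5,0, 0,0,0,9,0, 0,0,0,9,0]';python3 -m handwheel '[0,0,0,2,0, 0,0,0,4,0, 0,0,0,4,0]';python3 g.py; python3 -m handwheel '[0,0,0,2,0, 0,0,0,3,0, 0,0,0,3,0]'
```

```text
time_s: 3.95
tcp_pos: [482.2, 168.7, 171.4]
ee_rot: [-179.9, -0.0, -6.3]
ft_force: [-0.1, 0.1, -1.0]
grip_width: -0.001
gripper_force: 0.0
time_s: 4.25
tcp_pos: [481.3, 167.9, 161.4]
ee_rot: [180.0, 0.1, -6.3]
ft_force: [0.6, -0.6, -0.1]
grip_width: -0.001
gripper_force: 0.0
time_s: 4.55
tcp_pos: [482.1, 168.0, 158.5]
ee_rot: [-180.0, -0.0, -6.3]
ft_force: [-1.4, 0.4, 3.2]
grip_width: 0.001
gripper_force: 1.4
side knob y [-2.  12.7 28.1] 251 brim y [-72.3  -5.5  83.1] 884
top knob y [ 0.9 18.2 33.4] 201 brim y [-69.1   4.3  88.9] 940
tcp slicer -80.3 37.5 tip z 136.7 [-0.4 -0.3  2.5] 4.7
time_s: 5.0
tcp_pos: [482.1, 168.1, 155.4]
ee_rot: [-180.0, -0.0, -6.3]
ft_force: [0.1, 0.3, 4.1]
grip_width: -0.001
gripper_force: 1.9
```

```bash
python3 -m handwheel '[0,0,0,2,0, 0,0,0,4,0, 0,0,0,5,0, 0,0,0,5,0]'; python3 -m handwheel '[0,0,0,1,0, 0,0,0,1,0]';python3 -m handwheel '[0,0,0,1,0, 0,0,0,1,0]'
```

```text
time_s: 5.4
tcp_pos: [482.1, 168.1, 150.4]
ee_rot: [-180.0, -0.0, -6.3]
ft_force: [-0.6, -0.9, 5.0]
grip_width: 0.002
gripper_force: 2.6
time_s: 5.6
tcp_pos: [482.2, 168.1, 149.7]
ee_rot: [-180.0, -0.0, -6.3]
ft_force: [-1.4, -0.9, 6.3]
grip_width: -0.0
gripper_force: 3.2
time_s: 5.8
tcp_pos: [482.2, 168.1, 149.5]
ee_rot: [-180.0, -0.0, -6.3]
ft_force: [-3.1, -0.4, 9.9]
grip_width: 0.004
gripper_force: 5.3
```

The stop is at the bottom: the force rose from 6 to 10 N. I'll ease off 0.5 mm and push.

```bash
python3 -m handwheel '[0,0,0,-0.5,0, 0,0,-4,-0.5,0, 0,0,-8,-0.5,0, 0,0,-12,-0.5,0, 0,0,-16,-0.5,0]';python3 -m handwheel '[0,0,-4,0,0, 0,0,-8,0,0, 0,0,-12,0,0, 0,0,-12,0,0]'; python3 g.py
```

```text
time_s: 6.3
tcp_pos: [484.2, 181.5, 149.8]
ee_rot: [179.7, -0.1, -6.3]
ft_force: [-2.5, -8.9, 10.4]
grip_width: -0.002
gripper_force: 5.7
time_s: 6.7
tcp_pos: [485.8, 194.0, 149.9]
ee_rot: [179.8, -0.1, -6.3]
ft_force: [-1.3, -6.9, 10.2]
grip_width: 0.003
gripper_force: 5.3
side knob y [21.5 36.9 52.8] 247 brim y [-49.2  18.  108.3] 883
top knob y [25.6 38.4 56.4] 218 brim y [-45.2  28.8 112.7] 935
tcp slicer -79.4 63.7 tip z 127.9 [-3.1 -6.6  9.6] 6.85
```

The guard is at about 0.072, past the tooth with the stop held down. I'll carry on to home.

```bash
python3 -m handwheel '[0,0,-5,0,0, 0,0,-10,0,0, 0,0,-15,0,0, 0,0,-20,0,0, 0,0,-24,0,0]';python3 -m handwheel '[0,0,-4,0,0, 0,0,-8,0,0, 0,0,-11,0,0, 0,0,-11,0,0]'; python3 g.py
```

```text
time_s: 7.35
tcp_pos: [488.5, 218.6, 149.6]
ee_rot: [179.9, -0.1, -6.3]
ft_force: [-0.2, -4.6, 7.5]
grip_width: -0.002
gripper_force: 4.4
time_s: 7.75
tcp_pos: [489.8, 230.7, 149.5]
ee_rot: [-180.0, -0.1, -6.3]
ft_force: [0.2, -1.1, 5.9]
grip_width: -0.001
gripper_force: 2.9
side knob y [59.  73.1 89.8] 237 brim y [-12.2  59.2 145. ] 850
top knob y [62.8 78.  93.2] 270 brim y [ -8.6  64.4 149.2] 939
tcp slicer -79.4 100.6 tip z 127.5 [ 0.3 -1.1  5.8] 7.9
```

```bash
python3 -m handwheel '[0,0,-2,0,0, 0,0,-2,0,0]';python3 -m handwheel '[0,0,-1.5,0,0, 0,0,-1.5,0,0]'; python3 -m handwheel '[0,0,-1.5,0,0, 0,0,-1.5,0,0]'; python3 g.py
```

```text
time_s: 8.1
tcp_pos: [489.9, 231.7, 149.5]
ee_rot: [179.9, -0.1, -6.3]
ft_force: [-1.0, -4.6, 7.0]
grip_width: 0.0
gripper_force: 4.2
time_s: 8.3
tcp_pos: [489.9, 231.9, 149.5]
ee_rot: [179.7, -0.1, -6.3]
ft_force: [-1.3, -8.2, 8.1]
grip_width: 0.001
gripper_force: 5.9
time_s: 8.5
tcp_pos: [489.9, 232.0, 149.5]
ee_rot: [179.6, -0.1, -6.3]
ft_force: [-2.7, -12.3, 10.3]
grip_width: 0.0
gripper_force: 7.6
side knob y [59.3 74.  89.8] 234 brim y [-11.1  58.3 145.4] 830
top knob y [63.6 78.9 94.9] 278 brim y [ -7.4  66.5 150.4] 935
tcp slicer -79.5 102.0 tip z 127.5 [ -2.9 -13.3  10.7] 8.65
```

The guard won't move any further, so it's home. I'll relieve the push and lift off slowly.

```bash
python3 -m handwheel '[0,0,3,0,0, 0,0,5,0,0, 0,0,5.5,-3,0, 0,0,5.5,-7,0, 0,0,5.5,-12,0]';python3 -m handwheel '[0,0,0,-15,0, 0,0,0,-40,0, 0,0,0,-80,0, 0,0,0,-115,0, 0,0,0,-115,0]';python3 -m handwheel '[0,-40,0,-10,0, 0,-80,0,-10,0, 0,-120,10,-10,0, 0,-130,50,-10,0, 0,-130,100,-10,0]';python3 -m handwheel '[0,0,50,0,0, 0,0,100,0,0, 0,0,150,0,0, 0,0,150,0,0]'; python3 - <<'E'
from h import *
exec(open("g.py").read())
f=grab_frame("top")
cv2.imwrite("pics/t3.png",cv2.resize(f["image"][90:300,160:400],(680,595))[...,::-1])
W=world(f);p=W[...,:2]-o;x=p@X;y=p@Y
m=(x>-93)&(x<-69)&(y>25)&(y<72);print("plate z",np.percentile(W[m][:,2],[10,50,90]))
m=(x>-92)&(x<-72)&(W[...,2]>155)&(W[...,2]<172)&(y>0)&(y<170);print("ear y",np.percentile(y[m],[5,95]))
W0=np.load("topW.npy");I0=np.load("topI.npy");print("diff behind",np.abs(I0[90:165,200:380].astype(int)-f["image"][90:165,200:380]).max(2).__gt__(60).sum())
E
```

```text
time_s: 9.15
tcp_pos: [488.1, 230.1, 160.2]
ee_rot: [180.0, 0.1, -6.3]
ft_force: [0.2, 0.5, -0.0]
grip_width: 0.001
gripper_force: 0.0
time_s: 9.65
tcp_pos: [492.0, 231.3, 282.6]
ee_rot: [-179.7, -0.7, -6.3]
ft_force: [0.6, 0.1, 0.8]
grip_width: -0.003
gripper_force: 0.0
time_s: 10.15
tcp_pos: [346.2, 145.6, 285.0]
ee_rot: [180.0, 0.1, -5.9]
ft_force: [1.4, -1.1, 1.0]
grip_width: -0.002
gripper_force: 0.0
time_s: 10.55
tcp_pos: [331.3, -9.9, 285.4]
ee_rot: [179.8, -0.0, -7.1]
ft_force: [-0.1, 0.6, -0.6]
grip_width: -0.003
gripper_force: 0.0
side knob y [59.5 74.1 90.2] 231 brim y [-10.9  59.1 144.9] 829
top knob y [63.6 78.9 95. ] 277 brim y [ -7.4  66.9 150.5] 927
tcp slicer -210.8 -150.0 tip z 263.4 [ 0.4 -0.6 -1.1] 10.7
plate z [135.31783039 137.67631002 139.62708488]
ear y [118.669016   140.50922814]
diff behind 0
```

View pics/t3.png

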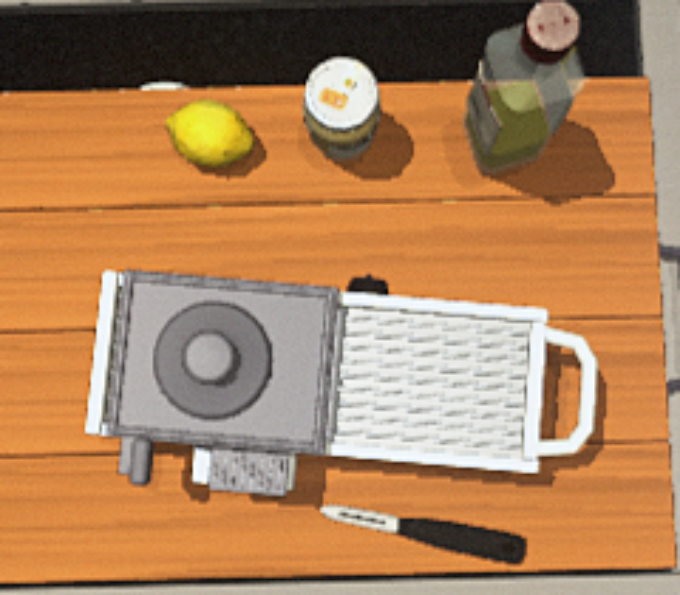

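The picture shows the guard home at the dock wall (110–340, 270–450) and the ear at (137,462). The stop plate at (250,472) is back up at z≈137.7, and the bystanders haven't moved.

```bash
python3 -c "
from workcell import robot
print(robot.hand_in())"
```

```text
the job is handed in; nothing more can be done
None
```

The hand guard is parked fully home in its dock with the spring stop up again behind it. The oil bottle, jar, lemon and peeler were not touched, and I handed the job in at about 11 s; no verdict came back.

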